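# Load the sharpening stone into its sprung holder

## Robot

A 6-joint arm with a two-finger parallel gripper is mounted at the origin on the work surface. World frame = base frame: x ahead of the robot, y to its left, z up, the work surface at z = 0. Lengths are in mm, angles in degrees, forces in N, time in s.
With the tool pointing down it reaches from about 350 to 850 mm from the base axis. Payload 8.1 kg.
Tool frame: the origin (TCP) lies midway between the tips of the shut fingers; the grasp point (between the pads) lies 19 mm behind it; z points along the fingers, y is the line along which they close (so a half turn about z gives the same grasp; the last joint's range is limited). The gripper opens to 85 mm and grips with 20 to 120 N. Pads are 22 mm wide; open, the fingers measure 114 mm over their backs; the gripper's body (76 mm by 85 mm) begins 54 mm behind the grasp point. The pads swing forward as they close: fully open they stand 13 mm farther back than shut.
Start: joints at [-70.382, 7.471, 85.268, -0, 87.261, -4.893], TCP at [248.942, -545.924, 231.292] pointing down, gripper open.
Joint ranges: [-169.43, 169.43], [-51.17, 129.36], [1.28, 143.12], [-76.62, 256.62], [0, 156.53], [-152.29, 152.29]. Speed limits (degrees/s): [136.94, 136.94, 159.86, 180, 180, 180].

## Interface

Orientations are given as [roll, pitch, yaw] about the fixed x, y, z axes, in that order (R = Rz(yaw) Ry(pitch) Rx(roll)).
In Python, from bench import sense, snapshot, camera_params, hand_in, masks_of, pinpoint gives the robot as it stands.
- The arm moves only by the tool step_arm, never from a script. Its argument "targets" is a list of rows, each an object with "angular": the turn, a rotation vector about the tool's x, y, z scaled (see below), a list of three; "dp": the shift along the tool's x, y, z scaled (see below), a list of three; "fingers": the closure, from 0 (fully open) to 1 (shut). A call has exactly 8 rows; each row is the pose to reach, as a shift and turn from the pose commanded when the call began, along the tool's axes at that moment, turning the shorter way round; what a row does not reach only later rows make up. The controller multiplies each number of a shift by 0.2 m and each number of a turn by 180 degrees. A row lasts 1/8 s, in which the tool goes at most 62.5 mm and 10.7 degrees, less where a joint would pass 70% of its speed; a pose out of reach is approached as far as the arm can. A call with a number of a shift or a turn outside -1 to 1 is refused whole. A call with a gripper value outside its range is refused whole. The fingers move at their own pace and stop on an object; "newtons" is the grip in N (left out, the last holds). Time passes only in rows, so rows that repeat a pose let the fingers close, or fill a call up. It gives the time, the measured TCP pose, the force, the opening and the grip force at its end, in the units of the state.
- sense(): the state, without advancing time (a new reading comes with each control period).
- snapshot(name): name is "scene" or "top" or "wrist"; returns the picture (400x640x3 uint8, blue, green, red); there is no depth.
- camera_params(name): a dict with "vfov" (degrees; the focal length in pixels is half the picture's height over the tangent of half this angle, whatever the lens; pixels are square), "cx", "cy" (the principal point, pixels), "R" (3x3) and "t" (3): a world point X has camera coordinates R X + t. Camera axes: x right, y down, z forward; pixel columns grow to the right and rows downward; lengths in mm; the calibration is good to about 2 mm. A picture is of the moment at which its call begins: read the wrist's pose just before it. camera_params takes no time and is no camera call; for the wrist camera it gives the pose at the moment of the call.
- hand_in(): hands the job in; it is judged then, once.
Trained networks look in the newest picture that a camera, given by its name, has taken for a name from the list of things; names that differ only in an ending like _2 or _b are one class to them, and where a whole thing is asked for, a point or a joint stands for the part that bears it (a point fixed in the world has none). Each returns a list of dicts, best first, with "conf" (0 to 1); they miss things now and then, are a little off and sometimes report something else, mostly with a low value. They report only what shows in the picture. A call takes as long as a camera call. They do not tell look-alikes from the thing itself.
- masks_of(camera, label): "pixels" (400x640 bool, what is visible of it) and "at" ([column, row] in pixels, amid what is visible of it).
- pinpoint(camera, label): "at" ([column, row] in pixels: a listed point, or the origin of a listed thing).
The state is a dict: "time": time; "joint_pos": joint angles; "qd": joint speeds; "joint_efforts": joint torques, N m; "tool_pos": TCP position; "tcp_rot": TCP orientation; "ft_force": force on the tool from outside, world axes, zero at the start; "wrist_torque": the same for the moment, N m; "finger_gap": finger opening in mm; "grip_force": force on a finger pad.
Only numpy, scipy, OpenCV 4.12 (cv2) and the standard library are available. Lean on these libraries where they do the work, as an engineer would, in place of code of your own. Each camera call takes 0.05 s, during which the arm holds its last target. There are 200 camera calls.

## Task

Load the white sharpening stone into the stone holder: tip one end down into the sprung red jaw, push the jaw back with it just far enough, and rock the other end down past the fixed black jaw until the stone drops flat between the jaws, then press it fully home on its seat and let go. The stone is brittle: feel your way, keep pushes and presses gentle and never drop it, and leave the brown stone, the chisel, the honing guide and the spray bottle where they are.

Things in the scene. Friction and masses are not known exactly. Their poses are not given: they have to be found in the camera images.
- white_stone: the white sharpening stone to load: a plain block 150 x 50 x 25 mm, 0.3 to 0.55 kg, lying loose and flat on the bench. Origin at the centre of its underside, x along its 150 mm length, y across, z up; both ends alike. Brittle: it chips if pressed or knocked on the seat or the fixed jaw with more than 40 N, or on the sprung jaw with more than 18 N
- brown_stone: a brown stone of the same size, lying flat on the bench; not to be moved; same origin and axes
- holder: the stone holder on its plywood board (330 x 120 x 12 mm), fixed to the bench. Origin at the board's underside, below the middle of the seated stone; x along the stone's length, from the sprung red jaw to the fixed black jaw, z up. Both jaws are smooth nylon, 70 mm wide, tops 40 mm above the bench with square edges: a stone laid straight down rests on top of them
- seat_pad: the seat, a black rubber pad 145 x 46 mm that fills the floor between the jaws, its top 30 mm above the bench. Origin on its top, at holder x = 0, y = 0: the middle of the stone's underside comes here when home; axes as the holder. Above it the stone's sides are open to fingers from x = -50 to +58 mm
- fixed_jaw: the fixed black jaw; origin at the foot of its upright face, midway across, at seat height, x = +75 mm of the holder. Two cheeks on each jaw guide the stone's sides, 52.5 mm apart (1.25 mm spare each side), reaching 15 mm (fixed jaw) or 13 mm (sprung jaw) inwards from its face; their tops flare outwards between heights 40 and 47 mm
- jaw_face (a point): foot of the sprung red jaw's upright face, midway across, at seat height; moves with the jaw; x = -71 mm of the holder at rest; axes as the holder
- jaw (a joint): travel of the sprung red jaw away from the fixed one, m: 0 at rest, 0.006 at its hard stop. At rest the jaws stand 146 mm apart, 4 mm less than the stone, so the jaw must go back about 4.5 mm to let the stone down; it reads about 0.004 with the stone home. Springs push it with 3 N at rest plus 2 N per mm (12 N at 4.5 mm, 15 N at the stop)
- chisel: a wooden-handled bench chisel lying on the bench, about 270 x 27 x 25 mm; origin at its middle on the bench, x towards the blade; not to be moved
- honing_guide: a small metal honing guide, about 45 x 95 x 30 mm, standing on the bench; not to be moved
- spray_bottle: a green water spray bottle, 68 mm across and 170 mm tall, upright on the bench; origin at the centre of its base; not to be moved
There are look-alikes about, which are no part of the job. Of the things that look like the white_stone, take the one that is farthest from the robot's base at the start.

How it is judged (in metres and radians):
On the way:
1. the tipped white stone pushes the sprung jaw back with its lower end (angle between white_stone's own z axis and vertical above 0.05 rad and value of joint jaw above 0.0025 m and contact force between white_stone and jaw above 1 N), for 0.1 s.
At the end, for the whole second after the job is handed in: White stone at rest flat on the seat: underside within 1.5 mm of seat height, level within 0.015 rad, centred within 3 mm, lined up with the holder within 0.035 rad, sprung jaw held back over 3 mm. The four other things within 15 mm of their places, bottle upright (z of white_stone in the frame of seat_pad between -0.0015 and 0.0015 m and horizontal distance between white_stone and seat_pad below 0.003 m and angle between white_stone's own z axis and vertical below 0.015 rad and angle between the x axis of white_stone and the x axis of holder, either way round below 0.035 rad and value of joint jaw above 0.003 m and linear speed of white_stone below 0.01 m/s and distance of each of brown_stone, chisel, honing_guide, spray_bottle from where it was at the start of the episode below 0.015 m and angle between spray_bottle's own z axis and vertical below 0.1 rad); the robot touches nothing.
It fails at once if the white stone is pushed on the sprung jaw with more than 18 N (contact force between white_stone and jaw above 18 N).
It fails at once if the white stone is pressed or knocked on the seat or the fixed jaw with more than 40 N (contact force between white_stone and seat_pad above 40 N or contact force between white_stone and fixed_jaw above 40 N).
It fails at once if the brown stone is moved more than 15 mm (distance of brown_stone from where it was at the start of the episode above 0.015 m).
It fails at once if the chisel or the honing guide is moved more than 15 mm (distance of any of chisel, honing_guide from where it was at the start of the episode above 0.015 m).
It fails at once if the spray bottle is moved more than 15 mm or tipped (distance of spray_bottle from where it was at the start of the episode above 0.015 m or angle between spray_bottle's own z axis and vertical above 0.3 rad).
It also fails if it takes over 72 s, if anything falls off the work surface, if the arm or the gripper's body presses on something with over 40 N, if the wrist force passes 120 N, or if a joint passes its speed limit or range.

## Working session

There is one attempt and no reset: what is moved stays moved. The work goes in short steps, Python scripts to look and compute and a tool call to move; the robot and the scene stay as the last step left them, time stands still between calls to the robot, and variables do not carry over. Pictures are saved under pics/ and viewed, at most 10 in all, crops included, and the job is handed in when it is done.

Besides the shell and the picture viewer there is one more tool, called after ">>>" by a JSON object that holds its "api" and its "payload", one argument or row to a line. step_arm: Moves the arm, as the interface text tells. Its arguments: {"type":"object","properties":{"targets":{"type":"array","items":{"type":"object","properties":{"angular":{"type":"array","items":{"type":"number","minimum":-1,"maximum":1}},"dp":{"type":"array","items":{"type":"number","minimum":-1,"maximum":1}},"fingers":{"type":"number"}}}},"newtons":{"type":"number"}},"required":["targets"]}

```bash
mkdir -p pics; cat > h.py <<'E'
import numpy as np, cv2
from bench import *
from scipy.spatial.transform import Rotation as Ro
def ray(p,uv):
    f=200/np.tan(np.radians(p["vfov"])/2); R=np.array(p["R"]);t=np.array(p["t"])
    d=R.T@np.array([(uv[0]-p["cx"])/f,(uv[1]-p["cy"])/f,1]); return -R.T@t,d
def onz(p,uv,z):
    c,d=ray(p,uv); return c+d*(z-c[2])/d[2]
def proj(p,X):
    f=200/np.tan(np.radians(p["vfov"])/2); q=np.array(p["R"])@np.array(X)+np.array(p["t"])
    return np.array([p["cx"]+f*q[0]/q[2],p["cy"]+f*q[1]/q[2]])
E
python3 - <<'E'
from h import *
for n in ["scene","top"]:
    im=snapshot(n);cv2.imwrite(f"pics/{n}0.png",im)
    p=camera_params(n);print(n,p)
    for l in ["white_stone","brown_stone","holder","seat_pad","fixed_jaw","jaw_face","chisel","honing_guide","spray_bottle"]:
        for r in pinpoint(n,l)[:4]:
            print(l,round(r["conf"],2),np.round(r["at"]),np.round(onz(p,r["at"],30 if l in("seat_pad","fixed_jaw","jaw_face") else 0)))
print(sense())
E
```

```text
scene {'vfov': 53.631279168503944, 'cx': 324.5522916235018, 'cy': 195.9139117518202, 'R': array([[ 0.47691749,  0.87894727,  0.00118594],
       [ 0.67490922, -0.36534124, -0.64111101],
       [-0.56306949,  0.30655746, -0.76744724]]), 't': array([-257.79081314, -307.13609603, 1694.28483129])}
white_stone 0.98 [254. 186.] [ 304. -172.    0.]
white_stone 0.91 [225. 256.] [ 543. -368.    0.]
white_stone 0.79 [195. 213.] [ 326. -401.    0.]
brown_stone 0.8 [271. 227.] [ 510. -191.    0.]
holder 0.74 [368. 196.] [551. 172.   0.]
seat_pad 0.81 [366. 191.] [548. 164.  30.]
fixed_jaw 0.71 [370. 207.] [614. 138.  30.]
jaw_face 0.45 [359. 177.] [479. 178.  30.]
chisel 0.76 [397. 150.] [402. 407.   0.]
honing_guide 0.88 [320. 274.] [ 748. -128.    0.]
honing_guide 0.46 [435. 178.] [597. 443.   0.]
spray_bottle 0.86 [432. 179.] [593. 433.   0.]
top {'vfov': 56.977647051861084, 'cx': 323.40668750412686, 'cy': 205.35523159285555, 'R': array([[-0.02805821, -0.99924443, -0.02689439],
       [-0.99802708,  0.0295155 , -0.05541463],
       [ 0.05616656,  0.02528649, -0.99810115]]), 't': array([  57.5
[... 806 characters left out ...]
.   0.]
{'time': 1.0, 'joint_pos': array([-7.03836905e+01,  7.47085808e+00,  8.52702518e+01,  3.26954135e-06,
        8.72606028e+01, -4.89403224e+00]), 'qd': array([ 0.00428725,  0.09977183, -0.08400109, -0.01054707,  0.02086001,
        0.03439228]), 'joint_efforts': array([ 4.13044336e-04, -5.69322824e+01, -5.00874746e+01, -2.15927474e-05,
        1.14299844e-03, -2.27276570e-05]), 'tool_pos': array([ 248.92208082, -545.91700521,  231.27190868]), 'tcp_rot': array([-1.79998294e+02, -1.49369758e-04,  2.45103415e+01]), 'ft_force': array([-0.8654636 , -0.0267082 ,  0.98970249]), 'wrist_torque': array([-0.04036828,  0.01395332, -0.03368634]), 'grip_force': 0.0, 'finger_gap': 85.27681048254199}
```

View pics/top0.png

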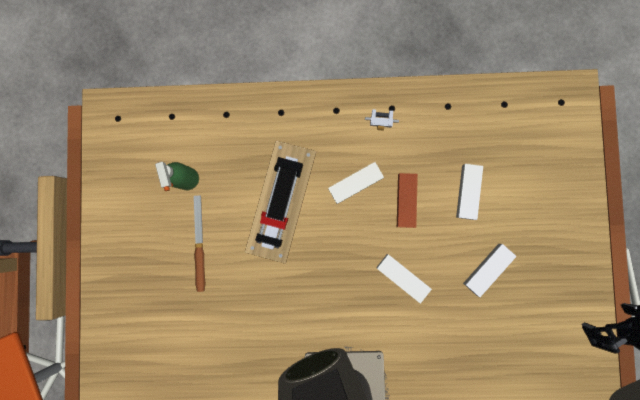

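View pics/scene0.png

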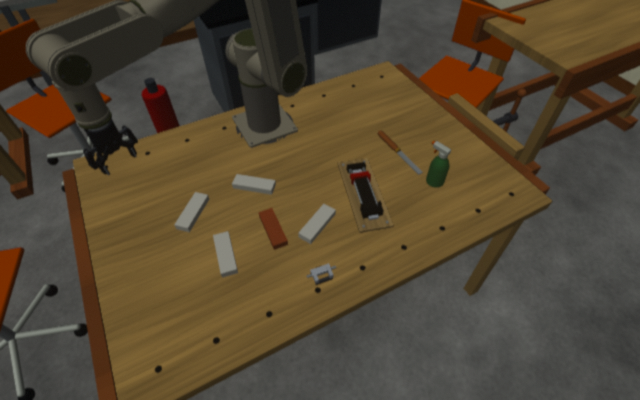

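Candidates for the white stone in the top view are at px (404,278), (491,270), (356,182) and (471,192). Their distances from the base are about 353, 527, 574 and 652 mm, so I choose (471,192). The brown stone is at (407,200).

```bash
cat >> h.py <<'E'
from scipy.optimize import minimize
def box(x,y,yaw,L,W,z0,z1):
    c,s=np.cos(yaw),np.sin(yaw)
    return [[x+c*a*L/2-s*b*W/2,y+s*a*L/2+c*b*W/2,z] for a in(-1,1) for b in(-1,1) for z in(z0,z1)]
def fit(items,x0,L=150,W=50,z0=0,z1=25):  # items: (params, mask)
    S=3
    ms=[cv2.resize(m.astype(np.uint8),None,fx=S,fy=S,interpolation=cv2.INTER_NEAREST) for _,m in items]
    def cost(v):
        e=0
        for (p,_),m in zip(items,ms):
            P=np.array([proj(p,X) for X in box(v[0],v[1],np.radians(v[2]),L,W,z0,z1)])
            h=cv2.convexHull(((P+.5)*S*16).astype(np.int32)); r=np.zeros_like(m)
            cv2.fillConvexPoly(r,h,1,cv2.LINE_8,4); e+=np.sum(r!=m)/m.sum()
        return e
    r=minimize(cost,x0,method="Nelder-Mead",options=dict(initial_simplex=[x0]+[list(np.array(x0)+d) for d in ([15,0,0],[0,15,0],[0,0,12])]))
    return r.x,r.fun
E
python3 - <<'E'
from h import *
its=[]
for n,at in (("top",(471,192)),("scene",(225,254))):
    im=snapshot(n);p=camera_params(n)
    m=min(masks_of(n,"white_stone"),key=lambda r:np.hypot(*(np.array(r["at"])-at))); print(n,m["at"],m["pixels"].sum())
    its.append((p,m["pixels"]))
    if n=="top": cv2.imwrite("pics/c.png",cv2.resize(im[140:310,330:530],None,fx=3,fy=3))
for i in ([its[0]],[its[1]],its): print(fit(i,[540,-366,-9]))
E
```

```text
top [470.6, 190.4] 1166
scene [222.6, 253.2] 721
(array([ 542.48685057, -364.12118228,   -9.21198448]), np.float64(0.035258242805412614))
(array([ 539.16245054, -364.31032584,   -9.22691207]), np.float64(0.06487902604407458))
(array([ 540.5297319 , -364.23023048,   -9.39258204]), np.float64(0.11792129020559136))
```

View pics/c.png

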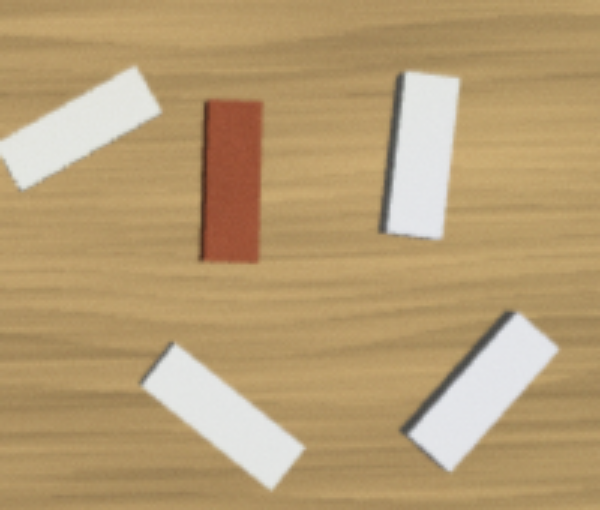

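>>> {"api": "step_arm", "payload": {
  "targets": [
    {"dp": [0.3,-0.04,0],"angular": [0,0,0.05],"fingers": 0},
    {"dp": [0.6,-0.08,0],"angular": [0,0,0.1],"fingers": 0},
    {"dp": [0.85,-0.11,0],"angular": [0,0,0.15],"fingers": 0},
    {"dp": [1,-0.13,0],"angular": [0,0,0.188],"fingers": 0},
    {"dp": [1,-0.13,0],"angular": [0,0,0.188],"fingers": 0},
    {"dp": [1,-0.13,0],"angular": [0,0,0.188],"fingers": 0},
    {"dp": [1,-0.13,0],"angular": [0,0,0.188],"fingers": 0},
    {"dp": [1,-0.13,0],"angular": [0,0,0.188],"fingers": 0}
  ]
}}

```text
time: 2.2
tool_pos: [419.3, -439.9, 231.3]
tcp_rot: [180.0, 0.0, -9.4]
ft_force: [-0.3, 0.6, 0.6]
finger_gap: 85.4
grip_force: 0.0
```

```bash
cat >> h.py <<'E'
def mv(x,y,z,yaw,pitch=0,cur=None):
    "tool target: dp/angular numbers; pitch>0 tilts tool about its own y"
    s=sense(); P=np.array(s["tool_pos"]);R=Ro.from_euler("xyz",s["tcp_rot"],degrees=True)
    T=Ro.from_euler("xyz",[180,0,yaw],degrees=True)*Ro.from_rotvec([0,pitch,0],degrees=True)
    print("t",round(s["time"],2),"at",np.round(P,1),np.round(s["tcp_rot"],2),"dp",np.round(R.inv().apply(np.array([x,y,z])-P)/200,4),"ang",np.round((R.inv()*T).as_rotvec(degrees=True)/180,4),"q6",round(s["joint_pos"][5],1))
E
python3 -c "
from h import *
mv(541,-364,200,-9.3)"
```

```text
t 2.2 at [ 419.3 -439.9  231.3] [ 1.80e+02  1.00e-02 -9.39e+00] dp [ 0.5383 -0.4738  0.1565] ang [ 0.      0.     -0.0005] q6 48.2
```

>>> {"api": "step_arm", "payload": {
  "targets": [
    {"dp": [0.3,-0.25,0],"fingers": 0},
    {"dp": [0.54,-0.47,0],"fingers": 0},
    {"dp": [0.54,-0.47,0.15],"fingers": 0},
    {"dp": [0.54,-0.47,0.15],"fingers": 0},
    {"dp": [0.54,-0.47,0.15],"fingers": 0},
    {"dp": [0.54,-0.47,0.15],"fingers": 0},
    {"dp": [0.54,-0.47,0.15],"fingers": 0},
    {"dp": [0.54,-0.47,0.15],"fingers": 0}
  ]
}}

```text
validation failed for argument at $.ta...
```

```bash
python3 - <<'E'
from h import *
im=snapshot("wrist");p=camera_params("wrist");cv2.imwrite("pics/w1.png",im)
print("cam",np.round(ray(p,(320,200)),1))
for m in masks_of("wrist","white_stone")[:2]:
    print(m["conf"],m["at"],m["pixels"].sum(),fit([(p,m["pixels"])],[541,-364,-9.3]))
mv(541,-364,5,-9.3)
E
```

```text
cam [[ 5.018e+02 -4.528e+02  3.742e+02]
 [-3.000e-01  1.000e-01 -9.000e-01]]
0.96 [311.7, 242.6] 4630 (array([ 676. , -514. ,  -45.3]), np.float64(1.0))
0.95 [6.6, 73.3] 757 (array([ 676. , -514. ,  -45.3]), np.float64(1.0))
t 2.3 at [ 419.6 -439.8  231.3] [180.    -0.    -9.37] dp [ 0.5371 -0.4726  1.1318] ang [ 0.     -0.     -0.0004] q6 48.2
```

View pics/w1.png

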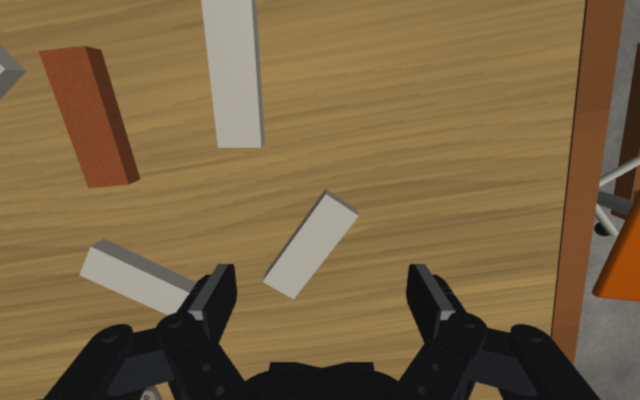

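The move was refused because every row needs "angular". The wrist picture shows the target at px (233,70), the nearest look-alike at (310,245) and the brown stone at (90,115).

>>> {"api": "step_arm", "payload": {
  "targets": [
    {"dp": [0.3,-0.25,0],"angular": [0,0,0],"fingers": 0},
    {"dp": [0.5,-0.47,0],"angular": [0,0,0],"fingers": 0},
    {"dp": [0.54,-0.47,0.1],"angular": [0,0,0],"fingers": 0},
    {"dp": [0.54,-0.47,0.15],"angular": [0,0,0],"fingers": 0},
    {"dp": [0.54,-0.47,0.15],"angular": [0,0,0],"fingers": 0},
    {"dp": [0.54,-0.47,0.15],"angular": [0,0,0],"fingers": 0},
    {"dp": [0.54,-0.47,0.15],"angular": [0,0,0],"fingers": 0},
    {"dp": [0.54,-0.47,0.15],"angular": [0,0,0],"fingers": 0}
  ]
}}

```text
time: 3.3
tool_pos: [541.8, -364.7, 202.1]
tcp_rot: [180.0, -0.1, -9.4]
ft_force: [0.3, -0.0, 0.3]
finger_gap: 85.2
grip_force: 0.0
```

```bash
python3 - <<'E'
from h import *
im=snapshot("wrist");p=camera_params("wrist");cv2.imwrite("pics/w2.png",im)
for m in masks_of("wrist","white_stone")[:3]:
    f=fit([(p,m["pixels"])],[541,-364,-9.3]);print(m["conf"],m["at"],m["pixels"].sum(),f)
print([np.round(proj(p,X)) for X in box(541,-364,np.radians(-9.3),150,50,25,25)[::2]])
mv(541,-364,4,-9.3)
E
```

```text
0.84 [241.6, 361.8] 991 (array([ 142.97530864, -101.34567901,  -58.28765432]), np.float64(1.0))
0.79 [48.4, 189.7] 6734 (array([118.77777778, -35.11111111, -98.18888889]), np.float64(1.0))
0.74 [322.8, 173.5] 6015 (array([ 540.27754285, -363.06261458,   -9.45508671]), np.float64(0.02922323820079431))
[array([343., 243.]), array([300., 243.]), array([346., 110.]), array([297., 110.])]
t 3.4 at [ 541.9 -364.3  201.7] [ 1.7999e+02 -3.0000e-02 -9.3500e+00] dp [-0.005  -0.0012  0.9886] ang [ 0.0001 -0.0002 -0.0003] q6 60.9
```

View pics/w2.png

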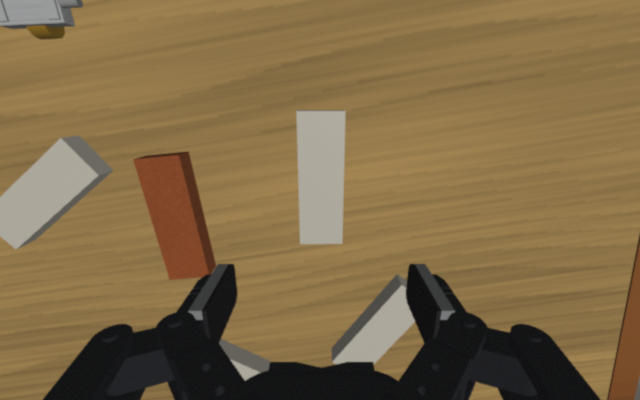

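Target stone at px (322,177), squarely between the fingers; brown stone at (175,215), clear of them.

>>> {"api": "step_arm", "payload": {
  "targets": [
    {"dp": [-0.007,-0.003,0.25],"angular": [0,0,0],"fingers": 0},
    {"dp": [-0.007,-0.003,0.5],"angular": [0,0,0],"fingers": 0},
    {"dp": [-0.007,-0.003,0.75],"angular": [0,0,0],"fingers": 0},
    {"dp": [-0.007,-0.003,0.9],"angular": [0,0,0],"fingers": 0},
    {"dp": [-0.007,-0.003,0.983],"angular": [0,0,0],"fingers": 0},
    {"dp": [-0.007,-0.003,0.983],"angular": [0,0,0],"fingers": 0},
    {"dp": [-0.007,-0.003,0.983],"angular": [0,0,0],"fingers": 0},
    {"dp": [-0.007,-0.003,0.983],"angular": [0,0,0],"fingers": 0.2}
  ]
}}

```text
time: 4.4
tool_pos: [541.9, -364.2, 6.8]
tcp_rot: [179.9, -0.2, -9.3]
ft_force: [0.1, 0.0, -0.7]
finger_gap: 69.9
grip_force: 0.0
```

>>> {"api": "step_arm", "payload": {
  "newtons": 70,
  "targets": [
    {"dp": [0,0,0],"angular": [0,0,0],"fingers": 0.3},
    {"dp": [0,0,0],"angular": [0,0,0],"fingers": 0.4},
    {"dp": [0,0,0],"angular": [0,0,0],"fingers": 1},
    {"dp": [0,0,0],"angular": [0,0,0],"fingers": 1},
    {"dp": [0,0,0],"angular": [0,0,0],"fingers": 1},
    {"dp": [0,0,0],"angular": [0,0,0],"fingers": 1},
    {"dp": [0,0,0],"angular": [0,0,0],"fingers": 1},
    {"dp": [0,0,0],"angular": [0,0,0],"fingers": 1}
  ]
}}

```text
time: 5.4
tool_pos: [541.1, -363.6, 5.6]
tcp_rot: [180.0, -0.1, -9.3]
ft_force: [-0.6, 0.8, 6.0]
finger_gap: 48.3
grip_force: 74.9
```

>>> {"api": "step_arm", "payload": {
  "targets": [
    {"dp": [0,0,-0.1],"angular": [0,0,0],"fingers": 1},
    {"dp": [0,0,-0.3],"angular": [0,0,0],"fingers": 1},
    {"dp": [0,0,-0.5],"angular": [0,0,0],"fingers": 1},
    {"dp": [0,0,-0.7],"angular": [0,0,0],"fingers": 1},
    {"dp": [0,0,-0.85],"angular": [0,0,0],"fingers": 1},
    {"dp": [0,0,-0.85],"angular": [0,0,0],"fingers": 1},
    {"dp": [0,0,-0.85],"angular": [0,0,0],"fingers": 1},
    {"dp": [0,0,-0.85],"angular": [0,0,0],"fingers": 1}
  ]
}}

```text
time: 6.4
tool_pos: [539.5, -362.3, 172.0]
tcp_rot: [-179.9, 0.2, -9.3]
ft_force: [-0.3, -0.1, -3.6]
finger_gap: 48.2
grip_force: 73.8
```

```bash
python3 - <<'E'
from h import *
s=sense();print(s["ft_force"],s["wrist_torque"],s["finger_gap"],s["grip_force"])
its={}
for n in ["top","scene"]:
    im=snapshot(n);p=camera_params(n)
    for l,z in (("seat_pad",30),("fixed_jaw",30),("jaw_face",30),("holder",0)):
        r=pinpoint(n,l)
        r=[a for a in r if np.hypot(*(onz(p,a["at"],z)[:2]-[550,165]))<110]
        if r: print(n,l,r[0]["conf"],np.round(onz(p,r[0]["at"],z),1))
    for m in masks_of(n,"holder")[:3]:
        c=onz(p,m["at"],12); print(n,m["conf"],np.round(c),m["pixels"].sum())
        if np.hypot(*(c[:2]-[540,165]))<60: its[n]=(p,m["pixels"])
np.save("pics/x.npy",0)
for n in its: # board outline: 330x120, centre unknown along x
    q=its[n][1].astype(np.uint8); cs,_=cv2.findContours(q,0,1); c=max(cs,key=cv2.contourArea)
    h=cv2.convexHull(c)[:,0].astype(float); W=np.array([onz(its[n][0],u,12)[:2] for u in h]).astype(np.float32)
    print(n,cv2.minAreaRect(W))
mv(545,165,200,-17)
E
```

```text
[-0.330332   -0.07021443 -3.63971936] [0.01624484 0.00447085 0.00800492] 48.21944184032001 73.82012844085693
top seat_pad 0.67 [549.  175.2  30. ]
top fixed_jaw 0.56 [617.3 132.6  30. ]
top jaw_face 0.67 [482.8 183.8  30. ]
top holder 0.65 [549.8 165.3   0. ]
top 0.61 [527. 170.  12.] 4842
scene seat_pad 0.91 [544.4 164.5  30. ]
scene fixed_jaw 0.56 [620.8 132.1  30. ]
scene jaw_face 0.65 [478.1 189.   30. ]
scene holder 0.7 [553.4 181.8   0. ]
scene 0.94 [552. 161.  12.] 2426
top ((531.8446655273438, 164.24020385742188), (122.87200927734375, 328.6016845703125), 73.7303466796875)
scene ((533.6072998046875, 162.91104125976562), (125.29257202148438, 337.5488586425781), 73.56167602539062)
t 7.0 at [ 540.7 -363.2  174.8] [-180.     -0.     -9.33] dp [-0.4068 -2.6097 -0.1263] ang [-0.     -0.      0.0426] q6 60.9
```

>>> {"api": "step_arm", "payload": {
  "targets": [
    {"dp": [0,-0.1,-0.1],"angular": [0,0,0.01],"fingers": 1},
    {"dp": [-0.05,-0.3,-0.2],"angular": [0,0,0.02],"fingers": 1},
    {"dp": [-0.12,-0.55,-0.27],"angular": [0,0,0.039],"fingers": 1},
    {"dp": [-0.18,-0.8,-0.27],"angular": [0,0,0.039],"fingers": 1},
    {"dp": [-0.237,-0.98,-0.27],"angular": [0,0,0.039],"fingers": 1},
    {"dp": [-0.237,-0.98,-0.27],"angular": [0,0,0.039],"fingers": 1},
    {"dp": [-0.237,-0.98,-0.27],"angular": [0,0,0.039],"fingers": 1},
    {"dp": [-0.237,-0.98,-0.27],"angular": [0,0,0.039],"fingers": 1}
  ]
}}

```text
time: 8.0
tool_pos: [525.7, -163.1, 228.7]
tcp_rot: [180.0, -0.0, -16.4]
ft_force: [-1.1, -0.1, -4.0]
finger_gap: 48.3
grip_force: 73.9
```

```bash
python3 -c "
from h import *
mv(510,38,230,-16.3)"
```

```text
t 8.0 at [ 525.7 -163.1  228.7] [ 1.7999e+02 -1.0000e-02 -1.6410e+01] dp [-0.3594 -0.9423 -0.0068] ang [ 0.0001 -0.     -0.0006] q6 83.8
```

>>> {"api": "step_arm", "payload": {
  "targets": [
    {"dp": [-0.05,-0.12,0],"angular": [0,0,0],"fingers": 1},
    {"dp": [-0.13,-0.35,0],"angular": [0,0,0],"fingers": 1},
    {"dp": [-0.22,-0.6,0],"angular": [0,0,0],"fingers": 1},
    {"dp": [-0.3,-0.8,0],"angular": [0,0,0],"fingers": 1},
    {"dp": [-0.36,-0.94,0],"angular": [0,0,0],"fingers": 1},
    {"dp": [-0.36,-0.94,0],"angular": [0,0,0],"fingers": 1},
    {"dp": [-0.36,-0.94,0],"angular": [0,0,0],"fingers": 1},
    {"dp": [-0.36,-0.94,0],"angular": [0,0,0],"fingers": 1}
  ]
}}

```text
time: 9.0
tool_pos: [509.7, 37.3, 228.6]
tcp_rot: [180.0, 0.0, -16.4]
ft_force: [0.5, 0.3, -4.5]
finger_gap: 48.7
grip_force: 74.1
```

```bash
python3 - <<'E'
from h import *
mv(547,163,130,-16.3)
p=camera_params("wrist");im=snapshot("wrist");big=cv2.resize(im,None,fx=1.25,fy=1.25)
for l,z,c in (("seat_pad",30,(0,255,255)),("fixed_jaw",30,(0,255,0)),("jaw_face",30,(255,0,255)),("holder",0,(255,0,0))):
    for r in pinpoint("wrist",l)[:2]:
        print(l,round(r["conf"],2),np.round(r["at"],1),np.round(onz(p,r["at"],z),1))
for l in ("seat_pad","white_stone"):
  for m in masks_of("wrist",l)[:1]:
    c=max(cv2.findContours(m["pixels"].astype(np.uint8),0,1)[0],key=cv2.contourArea)
    W=np.array([onz(p,u,30)[:2] for u in c[:,0]]).astype(np.float32)
    print(l,m["conf"],m["at"],cv2.minAreaRect(c),cv2.minAreaRect(W))
cv2.imwrite("pics/w3.png",im);cv2.imwrite("pics/w3b.png",big);np.save("pics/w3p.npy",p,allow_pickle=True)
E
```

```text
t 9.0 at [509.7  37.3 228.6] [ 1.7998e+02  1.0000e-02 -1.6440e+01] dp [ 0.001  -0.6555  0.4928] ang [ 0.0001  0.     -0.0008] q6 104.9
seat_pad 0.84 [210.1 174.7] [548.  161.3  30. ]
fixed_jaw 0.73 [198.4 108.3] [619.7 144.1  30. ]
fixed_jaw 0.37 [106.3 305.7] [419.1 370.   30. ]
jaw_face 0.77 [217.5 228.2] [482.7 179.6  30. ]
holder 0.87 [220.4 167.7] [549.  158.3   0. ]
seat_pad 0.89 [211.4, 169.9] ((210.44371032714844, 168.09292602539062), (126.5718994140625, 41.53025436401367), 82.12606048583984) ((549.4918212890625, 159.85302734375), (47.86705780029297, 144.44729614257812), 73.1379165649414)
white_stone 0.9 [394.5, 79.4] ((388.39190673828125, 87.25175476074219), (48.98741912841797, 135.0907440185547), 45.70732116699219) ((579.9933471679688, -54.15862274169922), (51.67366409301758, 132.2856903076172), 28.227725982666016)
```

View pics/w3b.png

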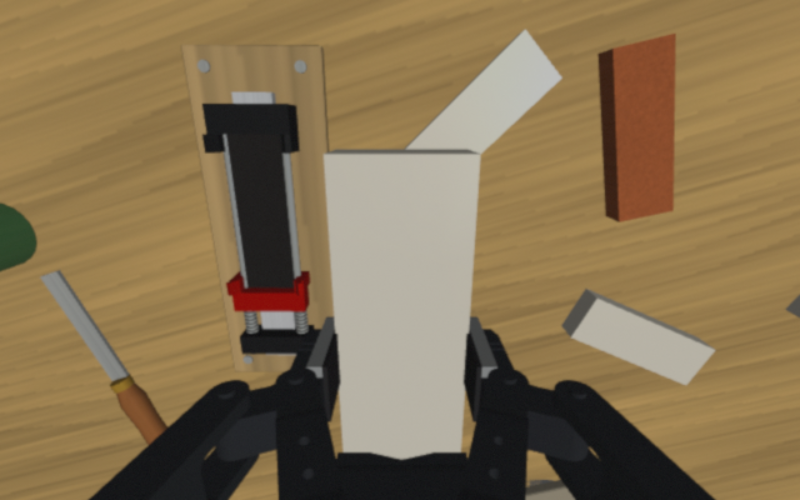

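The holder is at left, with the red jaw at px (215,237) and the black jaw at (200,105) (picture px); the held stone is centred at column 322. Next I refine the holder line and check the camera bias on the held stone.

```bash
cat > ref.py <<'E'
from h import *
p=np.load("pics/w3p.npy",allow_pickle=True).item();im=cv2.imread("pics/w3.png");g=cv2.cvtColor(im,6).astype(float)
L,Rr=[],[]
for r in range(125,215,3):
    xc=191+(r-110)*0.22; x0=int(round(204+(r-135)*0.21))
    row=g[r]; 
    # edges: strongest negative / positive gradient round the pad
    d=np.gradient(row)
    a=x0-24+np.argmin(d[x0-24:x0-8]); b=x0+8+np.argmax(d[x0+8:x0+30])
    def sub(i,s):
        y=[s*d[i-1],s*d[i],s*d[i+1]]; return i+.5*(y[0]-y[2])/(y[0]-2*y[1]+y[2]+1e-9)
    L.append(onz(p,(sub(a,-1),r),30)[:2]);Rr.append(onz(p,(sub(b,1),r),30)[:2])
def line(P):
    P=np.array(P)
    for _ in range(3):
        vx,vy,x,y=cv2.fitLine(P.astype(np.float32),cv2.DIST_HUBER,0,.01,.01).ravel()
        e=(P-[x,y])@[-vy,vx]; P=P[abs(e)<1.5]
    s=np.sign(vx);return np.degrees(np.arctan2(s*vy,s*vx)),np.array([x,y]),np.array([vx,vy])*s,len(P)
for n,P in(("L",L),("R",Rr)):
    a=line(P); print(n,a, "y at x=548:",a[1][1]+(548-a[1][0])*a[2][1]/a[2][0])
# red jaw
hs=cv2.cvtColor(im,40);red=((hs[...,0]<8)|(hs[...,0]>172))&(hs[...,1]>150)
for c in range(200,236,5):
    rr=np.where(red[200:260,c])[0]+200
    print(c,rr.min(),rr.max(),[tuple(im[q,c]) [2] for q in range(rr.min()-2,rr.max()+2)],np.round(onz(p,(c,rr.min()-.5),30)[:2],1))
# black jaw rows
print([int(v) for v in g[70:125,200]])
# held stone: tool frame
tp=np.array([509.7,37.3,228.6]);R=Ro.from_euler("xyz",[180,0,-16.44],degrees=True)
for u in((260,122.5),(384.8,122.5)):
    X=onz(p,u,228.6-5.6+25); print(np.round(R.inv().apply(X-tp),1))
for r in (160,220):
    d=np.gradient(g[r]); a=240+np.argmax(d[240:290]); b=360+np.argmin(d[360:410]); print(r,a,b,[np.round(R.inv().apply(onz(p,(q,r),248)-tp),1) for q in(a,b)])
E
python3 ref.py
```

```text
L (np.float32(-16.742466), array([549.5992, 184.9227], dtype=float32), array([ 0.95760924, -0.28807038], dtype=float32), 30) y at x=548: 185.40376
R (np.float32(-16.782377), array([552.9702 , 135.06468], dtype=float32), array([ 0.95740837, -0.28873736], dtype=float32), 30) y at x=548: 136.56361
200 230 248 [np.uint8(34), np.uint8(43), np.uint8(61), np.uint8(71), np.uint8(73), np.uint8(82), np.uint8(110), np.uint8(135), np.uint8(139), np.uint8(139), np.uint8(139), np.uint8(139), np.uint8(138), np.uint8(140), np.uint8(139), np.uint8(138), np.uint8(139), np.uint8(138), np.uint8(138), np.uint8(139), np.uint8(136), np.uint8(120)] [487.2 201.1]
205 230 248 [np.uint8(33), np.uint8(43), np.uint8(61), np.uint8(71), np.uint8(72), np.uint8(81), np.uint8(111), np.uint8(135), np.uint8(140), np.uint8(139), np.uint8(138), np.uint8(139), np.uint8(139), np.uint8(139), np.uint8(138), np.uint8(139), np.uint8(139), np.uint8(138), np.uint8(139), np.uint8(139), np.uint8(137), np.uint8(132)] [485.5 195.2]
210 230 247 [np.uint8(33), np.uint8(43), np.uint8(60), np.uint8(71), np.uint8(72), np.uint8(82), np.ui
[... 1722 characters left out ...]
uint8(101), np.uint8(100), np.uint8(119), np.uint8(137), np.uint8(140), np.uint8(139), np.uint8(139), np.uint8(139), np.uint8(139), np.uint8(139), np.uint8(139), np.uint8(138), np.uint8(138), np.uint8(139), np.uint8(139), np.uint8(139), np.uint8(134), np.uint8(120)] [482.4 156.5]
[118, 119, 121, 140, 165, 168, 167, 168, 168, 168, 167, 165, 141, 70, 33, 27, 30, 28, 27, 26, 29, 27, 27, 27, 28, 28, 25, 25, 25, 28, 27, 24, 26, 28, 30, 28, 30, 30, 31, 31, 31, 28, 31, 30, 31, 32, 33, 32, 31, 31, 32, 33, 32, 32, 31]
[ 75.  -24.9 -19.4]
[ 75.   24.8 -19.4]
160 261 382 [array([ 60. , -25.5, -19.4]), array([ 60. ,  24.7, -19.4])]
220 247 378 [array([ 33.2, -33.4, -19.4]), array([ 33.2,  24.7, -19.4])]
```

```bash
cat >> h.py <<'E'
C=np.array([549.4,160.6]);YAW=-16.76
def hp(X,Z,th,Y=0):
    a=np.radians(YAW);w=C+X*np.array([np.cos(a),np.sin(a)])+Y*np.array([-np.sin(a),np.cos(a)])
    mv(w[0],w[1],Z,YAW,th)
def where(c=None):
    s=sense();a=np.radians(YAW);d=np.array(s["tool_pos"][:2])-C
    R=Ro.from_euler("xyz",s["tcp_rot"],degrees=True);H=Ro.from_euler("xyz",[180,0,YAW],degrees=True)
    f=Ro.from_euler("z",-YAW,degrees=True).apply(s["ft_force"])
    print("t",round(s["time"],2),"X",round(d@[np.cos(a),np.sin(a)],2),"Y",round(d@[-np.sin(a),np.cos(a)],2),"Z",round(s["tool_pos"][2],2),"rot",np.round((H.inv()*R).as_rotvec(degrees=True),2),"F(holder)",np.round(f,2),"M",np.round(s["wrist_torque"],2))
E
python3 -c "
from h import *
hp(5,110,8);where()"
```

```text
t 9.35 at [509.5  38.3 228.7] [-180.     -0.    -16.38] dp [ 0.0438 -0.6429  0.5936] ang [-0.0002  0.0444  0.0021] q6 104.9
t 9.35 X -2.9 Y -128.63 Z 228.71 rot [ 0.    0.   -0.38] F(holder) [ 0.58  0.38 -4.32] M [-0.03 -0.01  0.01]
```

>>> {"api": "step_arm", "payload": {
  "targets": [
    {"dp": [0.01,-0.15,0],"angular": [0,0,0.002],"fingers": 1},
    {"dp": [0.02,-0.35,0.1],"angular": [0,0.01,0.002],"fingers": 1},
    {"dp": [0.04,-0.55,0.25],"angular": [0,0.03,0.002],"fingers": 1},
    {"dp": [0.044,-0.643,0.45],"angular": [0,0.0444,0.002],"fingers": 1},
    {"dp": [0.044,-0.643,0.59],"angular": [0,0.0444,0.002],"fingers": 1},
    {"dp": [0.044,-0.643,0.59],"angular": [0,0.0444,0.002],"fingers": 1},
    {"dp": [0.044,-0.643,0.59],"angular": [0,0.0444,0.002],"fingers": 1},
    {"dp": [0.044,-0.643,0.59],"angular": [0,0.0444,0.002],"fingers": 1}
  ]
}}

```text
time: 10.35
tool_pos: [555.7, 159.4, 113.0]
tcp_rot: [-179.9, -8.2, -16.8]
ft_force: [0.2, -0.3, -4.0]
finger_gap: 48.6
grip_force: 74.2
```

```bash
python3 -c "
from h import *
where()
im=snapshot('scene');where()
p=camera_params('scene');c=proj(p,[549,160,60]).astype(int);cv2.imwrite('pics/s1.png',cv2.resize(im[c[1]-60:c[1]+60,c[0]-80:c[0]+80],None,fx=5,fy=5,interpolation=2))
hp(5,54,8)"
```

```text
t 10.35 X 6.39 Y 0.68 Z 113.03 rot [ 0.13  8.16 -0.01] F(holder) [ 0.3  -0.24 -3.96] M [0.04 0.15 0.01]
t 10.4 X 6.23 Y 0.61 Z 112.78 rot [ 0.12  8.15 -0.01] F(holder) [ 0.01 -0.1  -4.09] M [ 0.02  0.13 -0.01]
t 10.4 at [555.5 159.4 112.8] [-179.88   -8.15  -16.76] dp [-0.0478  0.0036  0.2901] ang [-0.0006 -0.0008 -0.    ] q6 121.7
```

View pics/s1.png

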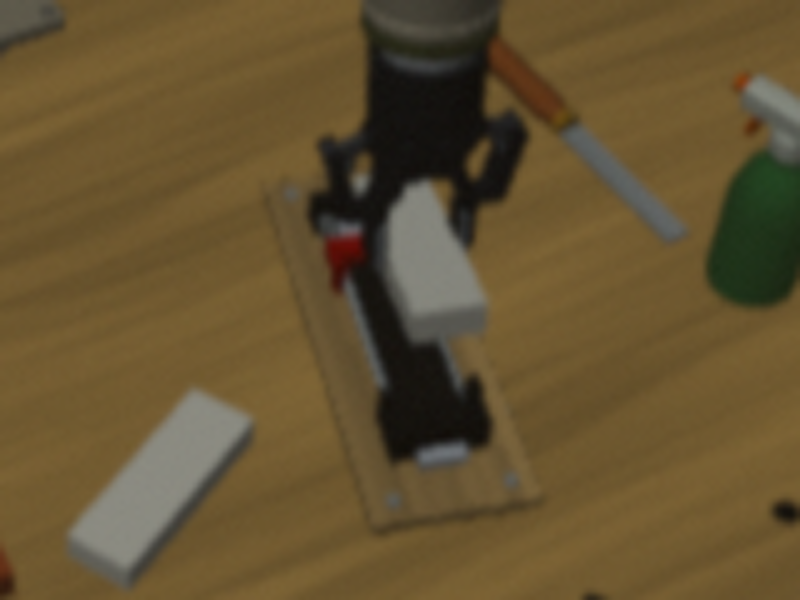

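The held stone is over the holder and lined up, far end raised; the chisel and bottle are clear.

>>> {"api": "step_arm", "payload": {
  "targets": [
    {"dp": [-0.008,0,0.055],"angular": [0,0,0],"fingers": 1},
    {"dp": [-0.016,0,0.11],"angular": [0,0,0],"fingers": 1},
    {"dp": [-0.024,0,0.17],"angular": [0,0,0],"fingers": 1},
    {"dp": [-0.033,0,0.23],"angular": [0,0,0],"fingers": 1},
    {"dp": [-0.038,0,0.27],"angular": [0,0,0],"fingers": 1},
    {"dp": [-0.038,0,0.27],"angular": [0,0,0],"fingers": 1},
    {"dp": [-0.038,0,0.27],"angular": [0,0,0],"fingers": 1},
    {"dp": [-0.038,0,0.27],"angular": [0,0,0],"fingers": 1}
  ]
}}

```text
time: 11.4
tool_pos: [554.7, 159.6, 56.9]
tcp_rot: [-179.9, -8.1, -16.7]
ft_force: [-0.3, 0.9, -3.3]
finger_gap: 48.5
grip_force: 74.2
```

```bash
python3 -c "
from h import *
where()
snapshot('wrist');snapshot('wrist');snapshot('wrist');snapshot('wrist')
where();hp(5,48,8)"
```

```text
t 11.4 X 5.36 Y 0.59 Z 56.91 rot [ 0.07  8.06 -0.05] F(holder) [-0.51  0.75 -3.33] M [ 0.05  0.13 -0.03]
t 11.6 X 5.05 Y 0.42 Z 56.53 rot [ 0.05  8.02 -0.05] F(holder) [ 0.02 -0.49 -3.34] M [0.02 0.19 0.02]
t 11.6 at [554.4 159.5  56.5] [-179.96   -8.02  -16.71] dp [-0.0062  0.0021  0.0422] ang [-0.0003 -0.0001  0.0003] q6 122.2
```

>>> {"api": "step_arm", "payload": {
  "targets": [
    {"dp": [-0.001,0.002,0.008],"angular": [0,0,0],"fingers": 1},
    {"dp": [-0.002,0.002,0.016],"angular": [0,0,0],"fingers": 1},
    {"dp": [-0.003,0.002,0.024],"angular": [0,0,0],"fingers": 1},
    {"dp": [-0.0045,0.002,0.032],"angular": [0,0,0],"fingers": 1},
    {"dp": [-0.0055,0.002,0.04],"angular": [0,0,0],"fingers": 1},
    {"dp": [-0.0055,0.002,0.04],"angular": [0,0,0],"fingers": 1},
    {"dp": [-0.0055,0.002,0.04],"angular": [0,0,0],"fingers": 1},
    {"dp": [-0.0055,0.002,0.04],"angular": [0,0,0],"fingers": 1}
  ]
}}

```text
time: 12.6
tool_pos: [554.1, 159.1, 48.2]
tcp_rot: [-180.0, -8.0, -16.7]
ft_force: [-0.0, -0.2, -5.1]
finger_gap: 48.6
grip_force: 74.2
```

```bash
python3 -c "
from h import *
where()"
```

```text
t 12.6 X 4.95 Y -0.04 Z 48.19 rot [ 0.03  8.   -0.05] F(holder) [ 0.01 -0.18 -5.1 ] M [0.04 0.17 0.05]
```

>>> {"api": "step_arm", "payload": {
  "targets": [
    {"dp": [-0.0002,0,0.0015],"angular": [0,0,0],"fingers": 1},
    {"dp": [-0.0004,0,0.003],"angular": [0,0,0],"fingers": 1},
    {"dp": [-0.0006,0,0.0045],"angular": [0,0,0],"fingers": 1},
    {"dp": [-0.0008,0,0.006],"angular": [0,0,0],"fingers": 1},
    {"dp": [-0.001,0,0.0075],"angular": [0,0,0],"fingers": 1},
    {"dp": [-0.0012,0,0.009],"angular": [0,0,0],"fingers": 1},
    {"dp": [-0.0014,0,0.01],"angular": [0,0,0],"fingers": 1},
    {"dp": [-0.0014,0,0.01],"angular": [0,0,0],"fingers": 1}
  ]
}}

```text
time: 13.6
tool_pos: [554.0, 159.1, 46.0]
tcp_rot: [-180.0, -8.0, -16.7]
ft_force: [0.4, -0.8, -3.5]
finger_gap: 48.1
grip_force: 74.2
```

```bash
python3 -c "
from h import *
where()"
```

```text
t 13.6 X 4.87 Y -0.11 Z 46.05 rot [ 0.03  7.99 -0.05] F(holder) [ 0.63 -0.7  -3.51] M [0.09 0.12 0.  ]
```

>>> {"api": "step_arm", "payload": {
  "targets": [
    {"dp": [0,0,0.0012],"angular": [0,0,0],"fingers": 1},
    {"dp": [-0.0002,0,0.0024],"angular": [0,0,0],"fingers": 1},
    {"dp": [-0.0004,0,0.0036],"angular": [0,0,0],"fingers": 1},
    {"dp": [-0.0006,0,0.005],"angular": [0,0,0],"fingers": 1},
    {"dp": [-0.0008,0,0.0062],"angular": [0,0,0],"fingers": 1},
    {"dp": [-0.001,0,0.0075],"angular": [0,0,0],"fingers": 1},
    {"dp": [-0.001,0,0.0075],"angular": [0,0,0],"fingers": 1},
    {"dp": [-0.001,0,0.0075],"angular": [0,0,0],"fingers": 1}
  ]
}}

```text
time: 14.6
tool_pos: [554.4, 159.0, 44.9]
tcp_rot: [-180.0, -8.0, -16.7]
ft_force: [0.8, -1.7, 1.3]
finger_gap: 48.6
grip_force: 74.8
```

```bash
python3 -c "
from h import *
where()"
```

```text
t 14.6 X 5.21 Y -0.06 Z 44.88 rot [ 0.04  8.03 -0.05] F(holder) [ 1.27 -1.37  1.25] M [-0.17  0.37  0.07]
```

>>> {"api": "step_arm", "payload": {
  "targets": [
    {"dp": [0.001,0,-0.0074],"angular": [0,0,0],"fingers": 1},
    {"dp": [-0.0015,0,-0.0078],"angular": [0,0,0],"fingers": 1},
    {"dp": [-0.004,0,-0.0081],"angular": [0,0,0],"fingers": 1},
    {"dp": [-0.0065,0,-0.0085],"angular": [0,0,0],"fingers": 1},
    {"dp": [-0.009,0,-0.0088],"angular": [0,0,0],"fingers": 1},
    {"dp": [-0.009,0,-0.0088],"angular": [0,0,0],"fingers": 1},
    {"dp": [-0.009,0,-0.0088],"angular": [0,0,0],"fingers": 1},
    {"dp": [-0.009,0,-0.0088],"angular": [0,0,0],"fingers": 1}
  ]
}}

```text
time: 15.6
tool_pos: [552.1, 159.7, 46.0]
tcp_rot: [-180.0, -8.0, -16.7]
ft_force: [-0.6, 0.6, -3.8]
finger_gap: 48.5
grip_force: 74.4
```

```bash
python3 -c "
from h import *
where()"
```

```text
t 15.6 X 2.8 Y -0.12 Z 46.0 rot [ 0.03  7.99 -0.05] F(holder) [-0.78  0.36 -3.83] M [0.06 0.15 0.  ]
```

>>> {"api": "step_arm", "payload": {
  "targets": [
    {"dp": [-0.002,0,-0.0003],"angular": [0,0,0],"fingers": 1},
    {"dp": [-0.004,0,-0.0006],"angular": [0,0,0],"fingers": 1},
    {"dp": [-0.005,0,-0.0007],"angular": [0,0,0],"fingers": 1},
    {"dp": [-0.006,0,-0.0008],"angular": [0,0,0],"fingers": 1},
    {"dp": [-0.007,0,-0.001],"angular": [0,0,0],"fingers": 1},
    {"dp": [-0.008,0,-0.0011],"angular": [0,0,0],"fingers": 1},
    {"dp": [-0.008,0,-0.0011],"angular": [0,0,0],"fingers": 1},
    {"dp": [-0.008,0,-0.0011],"angular": [0,0,0],"fingers": 1}
  ]
}}

```text
time: 16.6
tool_pos: [550.8, 160.1, 46.2]
tcp_rot: [-180.0, -8.0, -16.7]
ft_force: [3.7, -2.7, -3.8]
finger_gap: 48.1
grip_force: 74.3
```

```bash
python3 -c "
from h import *
where()"
```

```text
t 16.6 X 1.48 Y -0.04 Z 46.25 rot [ 0.04  8.02 -0.05] F(holder) [ 4.36 -1.52 -3.78] M [-0.3  -0.62 -0.06]
```

>>> {"api": "step_arm", "payload": {
  "targets": [
    {"dp": [-0.003,0,-0.0004],"angular": [0,0,0],"fingers": 1},
    {"dp": [-0.006,0,-0.0008],"angular": [0,0,0],"fingers": 1},
    {"dp": [-0.009,0,-0.0012],"angular": [0,0,0],"fingers": 1},
    {"dp": [-0.012,0,-0.0016],"angular": [0,0,0],"fingers": 1},
    {"dp": [-0.015,0,-0.002],"angular": [0,0,0],"fingers": 1},
    {"dp": [-0.018,0,-0.0024],"angular": [0,0,0],"fingers": 1},
    {"dp": [-0.018,0,-0.0024],"angular": [0,0,0],"fingers": 1},
    {"dp": [-0.018,0,-0.0024],"angular": [0,0,0],"fingers": 1}
  ]
}}

```text
time: 17.6
tool_pos: [548.4, 160.9, 46.8]
tcp_rot: [-179.9, -8.2, -16.7]
ft_force: [8.1, -4.3, -4.8]
finger_gap: 48.4
grip_force: 74.1
```

```bash
python3 -c "
from h import *
where()"
```

```text
t 17.6 X -0.99 Y -0.01 Z 46.79 rot [ 0.06  8.15 -0.05] F(holder) [ 9.05 -1.82 -4.75] M [-0.7  -1.43  0.07]
```

>>> {"api": "step_arm", "payload": {
  "targets": [
    {"dp": [-0.003,0,0],"angular": [0,0,0],"fingers": 1},
    {"dp": [-0.006,0,0],"angular": [0,0,0],"fingers": 1},
    {"dp": [-0.008,0,0],"angular": [0,0,0],"fingers": 1},
    {"dp": [-0.01,0,0],"angular": [0,0,0],"fingers": 1},
    {"dp": [-0.012,0,0],"angular": [0,0,0],"fingers": 1},
    {"dp": [-0.013,0,0],"angular": [0,0,0],"fingers": 1},
    {"dp": [-0.013,0,0],"angular": [0,0,0],"fingers": 1},
    {"dp": [-0.013,0,0],"angular": [0,0,0],"fingers": 1}
  ]
}}

```text
time: 18.6
tool_pos: [546.9, 161.4, 47.0]
tcp_rot: [-179.9, -8.3, -16.7]
ft_force: [10.8, -5.7, -5.5]
finger_gap: 48.2
grip_force: 74.0
```

```bash
python3 -c "
from h import *
where()"
```

```text
t 18.6 X -2.58 Y 0.02 Z 47.01 rot [ 0.08  8.26 -0.05] F(holder) [11.98 -2.31 -5.53] M [-1.04 -1.86  0.05]
```

>>> {"api": "step_arm", "payload": {
  "targets": [
    {"dp": [-0.0008,0,0.004],"angular": [0,-0.0035,0],"fingers": 1},
    {"dp": [-0.0016,0,0.008],"angular": [0,-0.007,0],"fingers": 1},
    {"dp": [-0.0024,0,0.012],"angular": [0,-0.0105,0],"fingers": 1},
    {"dp": [-0.0032,0,0.016],"angular": [0,-0.014,0],"fingers": 1},
    {"dp": [-0.004,0,0.02],"angular": [0,-0.0175,0],"fingers": 1},
    {"dp": [-0.0052,0,0.0255],"angular": [0,-0.0225,0],"fingers": 1},
    {"dp": [-0.0052,0,0.0255],"angular": [0,-0.0225,0],"fingers": 1},
    {"dp": [-0.0052,0,0.0255],"angular": [0,-0.0225,0],"fingers": 1}
  ]
}}

```text
time: 19.6
tool_pos: [547.0, 161.3, 41.8]
tcp_rot: [-179.9, -4.2, -16.7]
ft_force: [12.1, -6.4, -4.2]
finger_gap: 48.3
grip_force: 74.0
```

```bash
python3 -c "
from h import *
where()"
```

```text
t 19.6 X -2.51 Y 0.02 Z 41.81 rot [ 0.08  4.25 -0.04] F(holder) [13.46 -2.65 -4.19] M [-1.03 -2.04  0.11]
```

>>> {"api": "step_arm", "payload": {
  "targets": [
    {"dp": [-0.0001,0,0.002],"angular": [0,-0.0016,0],"fingers": 1},
    {"dp": [-0.0002,0,0.004],"angular": [0,-0.0032,0],"fingers": 1},
    {"dp": [-0.0004,0,0.006],"angular": [0,-0.005,0],"fingers": 1},
    {"dp": [-0.0006,0,0.008],"angular": [0,-0.0067,0],"fingers": 1},
    {"dp": [-0.0008,0,0.01],"angular": [0,-0.0085,0],"fingers": 1},
    {"dp": [-0.0008,0,0.0112],"angular": [0,-0.0097,0],"fingers": 1},
    {"dp": [-0.0008,0,0.0112],"angular": [0,-0.0097,0],"fingers": 1},
    {"dp": [-0.0008,0,0.0112],"angular": [0,-0.0097,0],"fingers": 1}
  ]
}}

```text
time: 20.6
tool_pos: [547.0, 161.3, 39.5]
tcp_rot: [-179.9, -2.5, -16.7]
ft_force: [12.0, -6.4, -6.1]
finger_gap: 48.2
grip_force: 74.0
```

```bash
python3 -c "
from h import *
where()"
```

```text
t 20.6 X -2.5 Y -0.0 Z 39.49 rot [ 0.08  2.51 -0.04] F(holder) [13.34 -2.66 -6.06] M [-1.04 -2.07  0.05]
```

>>> {"api": "step_arm", "payload": {
  "targets": [
    {"dp": [0,0,0.0027],"angular": [0,-0.0023,0],"fingers": 1},
    {"dp": [0,0,0.0054],"angular": [0,-0.0046,0],"fingers": 1},
    {"dp": [0,0,0.008],"angular": [0,-0.007,0],"fingers": 1},
    {"dp": [0.0003,0,0.0107],"angular": [0,-0.0093,0],"fingers": 1},
    {"dp": [0.0005,0,0.0134],"angular": [0,-0.0116,0],"fingers": 1},
    {"dp": [0.0008,0,0.016],"angular": [0,-0.0139,0],"fingers": 1},
    {"dp": [0.0008,0,0.016],"angular": [0,-0.0139,0],"fingers": 1},
    {"dp": [0.0008,0,0.016],"angular": [0,-0.0139,0],"fingers": 1}
  ]
}}

```text
time: 21.6
tool_pos: [547.2, 161.2, 36.2]
tcp_rot: [-179.9, 0.0, -16.7]
ft_force: [11.2, -4.9, -5.1]
finger_gap: 48.2
grip_force: 74.2
```

```bash
python3 -c "
from h import *
where()"
```

```text
t 21.6 X -2.25 Y -0.04 Z 36.2 rot [ 0.07 -0.   -0.04] F(holder) [12.1  -1.48 -5.09] M [-1.   -1.99  0.1 ]
```

>>> {"api": "step_arm", "payload": {
  "targets": [
    {"dp": [0.002,0,0.001],"angular": [0,0,0],"fingers": 1},
    {"dp": [0.004,0,0.002],"angular": [0,0,0],"fingers": 1},
    {"dp": [0.006,0,0.003],"angular": [0,0,0],"fingers": 1},
    {"dp": [0.008,0,0.004],"angular": [0,0,0],"fingers": 1},
    {"dp": [0.01,0,0.005],"angular": [0,0,0],"fingers": 1},
    {"dp": [0.012,0,0.006],"angular": [0,0,0],"fingers": 1},
    {"dp": [0.012,0,0.006],"angular": [0,0,0],"fingers": 1},
    {"dp": [0.012,0,0.006],"angular": [0,0,0],"fingers": 1}
  ]
}}

```text
time: 22.6
tool_pos: [548.1, 161.1, 35.6]
tcp_rot: [-179.9, 0.2, -16.7]
ft_force: [-0.1, -4.4, 7.6]
finger_gap: 48.6
grip_force: 75.7
```

```bash
python3 -c "
from h import *
where()"
```

```text
t 22.6 X -1.33 Y 0.07 Z 35.62 rot [ 0.05 -0.17 -0.05] F(holder) [ 1.19 -4.24  7.63] M [-0.94 -0.21 -0.04]
```

>>> {"api": "step_arm", "payload": {
  "targets": [
    {"dp": [0,0,0.0007],"angular": [0,0,0],"fingers": 1},
    {"dp": [0,0,0.0014],"angular": [0,0,0],"fingers": 1},
    {"dp": [0,0,0.002],"angular": [0,0,0],"fingers": 1},
    {"dp": [0,0,0.0027],"angular": [0,0,0],"fingers": 1},
    {"dp": [0,0,0.0034],"angular": [0,0,0],"fingers": 1},
    {"dp": [0,0,0.004],"angular": [0,0,0],"fingers": 1},
    {"dp": [0,0,0.004],"angular": [0,0,0],"fingers": 1},
    {"dp": [0,0,0.004],"angular": [0,0,0],"fingers": 1}
  ]
}}

```text
time: 23.6
tool_pos: [548.2, 161.1, 35.6]
tcp_rot: [-180.0, 0.2, -16.7]
ft_force: [-2.8, -5.2, 13.6]
finger_gap: 48.4
grip_force: 76.5
```

```bash
python3 -c "
from h import *
where()"
```

```text
t 23.6 X -1.3 Y 0.08 Z 35.61 rot [ 0.04 -0.17 -0.05] F(holder) [-1.18 -5.82 13.62] M [-1.11  0.46 -0.06]
```

>>> {"api": "step_arm", "payload": {
  "targets": [
    {"dp": [0,0,-0.002],"angular": [0,0,0],"fingers": 1},
    {"dp": [0,0,-0.004],"angular": [0,0,0],"fingers": 1},
    {"dp": [0,0,-0.004],"angular": [0,0,0],"fingers": 0.3},
    {"dp": [0,0,-0.004],"angular": [0,0,0],"fingers": 0},
    {"dp": [0,0,-0.004],"angular": [0,0,0],"fingers": 0},
    {"dp": [0,0,-0.004],"angular": [0,0,0],"fingers": 0},
    {"dp": [0,0,-0.004],"angular": [0,0,0],"fingers": 0},
    {"dp": [0,0,-0.004],"angular": [0,0,0],"fingers": 0}
  ]
}}

```text
time: 24.6
tool_pos: [546.8, 161.3, 33.8]
tcp_rot: [-180.0, 0.3, -16.7]
ft_force: [0.4, 0.2, 0.1]
finger_gap: 84.8
grip_force: 0.0
```

>>> {"api": "step_arm", "payload": {
  "targets": [
    {"dp": [0,0,-0.02],"angular": [0,0,0],"fingers": 0},
    {"dp": [0,0,-0.06],"angular": [0,0,0],"fingers": 0},
    {"dp": [0,0,-0.15],"angular": [0,0,0],"fingers": 0},
    {"dp": [0,0,-0.3],"angular": [0,0,0],"fingers": 0},
    {"dp": [0,0,-0.5],"angular": [0,0,0],"fingers": 0},
    {"dp": [0,0,-0.7],"angular": [0,0,0],"fingers": 0},
    {"dp": [0,0,-0.8],"angular": [0,0,0],"fingers": 0},
    {"dp": [0,0,-0.8],"angular": [0,0,0],"fingers": 0}
  ]
}}

```text
time: 25.6
tool_pos: [548.9, 161.2, 196.0]
tcp_rot: [-179.9, 0.1, -16.7]
ft_force: [0.8, -0.2, 0.3]
finger_gap: 85.8
grip_force: 0.0
```

```bash
python3 - <<'E'
from h import *
snapshot("top");snapshot("top")
where();im=snapshot("wrist");p=camera_params("wrist");cv2.imwrite("pics/w4.png",cv2.resize(im,None,fx=1.25,fy=1.25))
for m in masks_of("wrist","white_stone"):
    if abs(m["at"][0]-320)<50: print(m["conf"],m["at"],fit([(p,m["pixels"])],[548,161,-16.8],z0=38,z1=55))
r=max(pinpoint("wrist","jaw_face"),key=lambda r:r["conf"]);print(r,onz(p,r["at"],30))
E
```

```text
t 25.7 X -2.35 Y -0.5 Z 192.46 rot [-0.02 -0.39 -0.05] F(holder) [ 0.19  0.08 -0.48] M [-0.03 -0.03 -0.01]
0.93 [320.6, 179.6] (array([547.61177269, 161.28310616, -16.85316364]), np.float64(0.03794502291932106))
{'at': [324.5, 245.0], 'conf': 0.7} [476.39631739 178.22996015  30.        ]
```

View pics/w4.png

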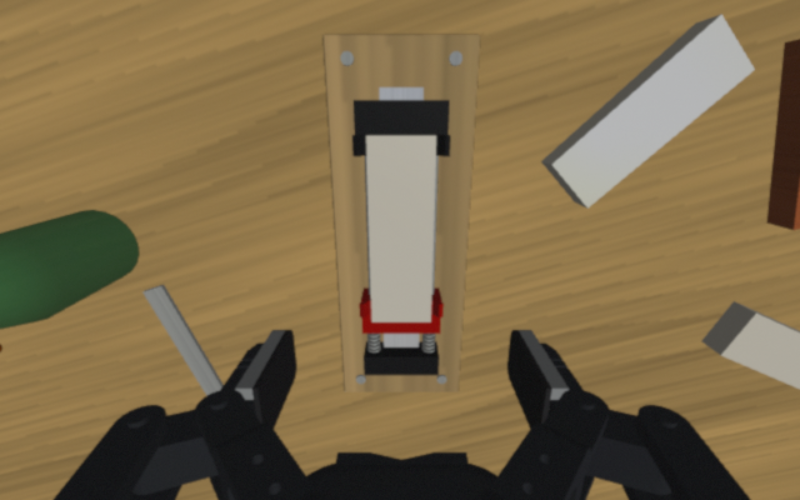

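The stone lies between the jaws with the red jaw held back. Now a light press with shut fingers near each end, to confirm it is home and level.

>>> {"api": "step_arm", "payload": {
  "targets": [
    {"dp": [0.1,0,0],"angular": [0,0,0],"fingers": 1},
    {"dp": [0.21,0,0.05],"angular": [0,0,0],"fingers": 1},
    {"dp": [0.21,0,0.2],"angular": [0,0,0],"fingers": 1},
    {"dp": [0.21,0,0.35],"angular": [0,0,0],"fingers": 1},
    {"dp": [0.21,0,0.5],"angular": [0,0,0],"fingers": 1},
    {"dp": [0.21,0,0.6],"angular": [0,0,0],"fingers": 1},
    {"dp": [0.21,0,0.64],"angular": [0,0,0],"fingers": 1},
    {"dp": [0.21,0,0.65],"angular": [0,0,0],"fingers": 1}
  ]
}}

```text
time: 26.85
tool_pos: [587.3, 149.1, 63.5]
tcp_rot: [-180.0, 0.3, -16.7]
ft_force: [-0.7, 0.2, 0.2]
finger_gap: 0.1
grip_force: 0.0
```

```bash
python3 -c "
from h import *
snapshot('top');snapshot('top');where();print(sense()['finger_gap'])"
```

```text
t 26.95 X 40.15 Y 0.25 Z 64.5 rot [ 0.06 -0.23 -0.06] F(holder) [ 0.14 -0.11 -0.33] M [ 0.   -0.03 -0.  ]
-0.056885839480544396
```

>>> {"api": "step_arm", "payload": {
  "targets": [
    {"dp": [0,0,0.02],"angular": [0,0,0],"fingers": 1},
    {"dp": [0,0,0.035],"angular": [0,0,0],"fingers": 1},
    {"dp": [0,0,0.04],"angular": [0,0,0],"fingers": 1},
    {"dp": [0,0,0.043],"angular": [0,0,0],"fingers": 1},
    {"dp": [0,0,0.046],"angular": [0,0,0],"fingers": 1},
    {"dp": [0,0,0.049],"angular": [0,0,0],"fingers": 1},
    {"dp": [0,0,0.052],"angular": [0,0,0],"fingers": 1},
    {"dp": [0,0,0.052],"angular": [0,0,0],"fingers": 1}
  ]
}}

```text
time: 27.95
tool_pos: [587.2, 149.1, 55.0]
tcp_rot: [-180.0, 0.3, -16.7]
ft_force: [-9.0, -1.6, 15.1]
finger_gap: 0.3
grip_force: 7.6
```

```bash
python3 -c "
from h import *
where()"
```

```text
t 27.95 X 39.53 Y -0.05 Z 55.04 rot [ 0.02 -0.31 -0.06] F(holder) [-8.16 -4.08 15.12] M [-0.31  1.52 -0.04]
```

>>> {"api": "step_arm", "payload": {
  "targets": [
    {"dp": [0,0,-0.03],"angular": [0,0,0],"fingers": 1},
    {"dp": [0,0,-0.04],"angular": [0,0,0],"fingers": 1},
    {"dp": [-0.1,0,-0.04],"angular": [0,0,0],"fingers": 1},
    {"dp": [-0.2,0,-0.04],"angular": [0,0,0],"fingers": 1},
    {"dp": [-0.3,0,-0.04],"angular": [0,0,0],"fingers": 1},
    {"dp": [-0.4,0,-0.04],"angular": [0,0,0],"fingers": 1},
    {"dp": [-0.4,0,-0.04],"angular": [0,0,0],"fingers": 1},
    {"dp": [-0.4,0,-0.04],"angular": [0,0,0],"fingers": 1}
  ]
}}

```text
time: 28.95
tool_pos: [511.3, 172.0, 61.8]
tcp_rot: [-180.0, 0.3, -16.7]
ft_force: [0.1, -0.3, -0.6]
finger_gap: 0.3
grip_force: 0.0
```

>>> {"api": "step_arm", "payload": {
  "targets": [
    {"dp": [0,0,0.01],"angular": [0,0,0],"fingers": 1},
    {"dp": [0,0,0.02],"angular": [0,0,0],"fingers": 1},
    {"dp": [0,0,0.028],"angular": [0,0,0],"fingers": 1},
    {"dp": [0,0,0.031],"angular": [0,0,0],"fingers": 1},
    {"dp": [0,0,0.034],"angular": [0,0,0],"fingers": 1},
    {"dp": [0,0,0.037],"angular": [0,0,0],"fingers": 1},
    {"dp": [0,0,0.039],"angular": [0,0,0],"fingers": 1},
    {"dp": [0,0,0.039],"angular": [0,0,0],"fingers": 1}
  ]
}}

```text
time: 29.95
tool_pos: [510.5, 172.1, 55.0]
tcp_rot: [-180.0, 0.3, -16.7]
ft_force: [-7.2, -2.1, 12.7]
finger_gap: 0.2
grip_force: 6.2
```

```bash
python3 -c "
from h import *
where()"
```

```text
t 29.95 X -40.53 Y -0.21 Z 55.03 rot [ 0.01 -0.31 -0.06] F(holder) [-6.27 -4.07 12.71] M [-0.42  1.17 -0.03]
```

Both ends read 55.0 mm under 13–15 N, so the stone is home and level. I lift clear and hand in.

>>> {"api": "step_arm", "payload": {
  "targets": [
    {"dp": [0,0,-0.03],"angular": [0,0,0],"fingers": 1},
    {"dp": [0,0,-0.1],"angular": [0,0,0],"fingers": 1},
    {"dp": [0,0,-0.25],"angular": [0,0,0],"fingers": 1},
    {"dp": [0,0,-0.4],"angular": [0,0,0],"fingers": 1},
    {"dp": [0,0,-0.5],"angular": [0,0,0],"fingers": 1},
    {"dp": [0,0,-0.5],"angular": [0,0,0],"fingers": 1},
    {"dp": [0,0,-0.5],"angular": [0,0,0],"fingers": 1},
    {"dp": [0,0,-0.5],"angular": [0,0,0],"fingers": 1}
  ]
}}

```text
time: 30.95
tool_pos: [510.2, 171.8, 152.4]
tcp_rot: [180.0, 0.4, -16.7]
ft_force: [-0.3, 0.4, -0.1]
finger_gap: 0.1
grip_force: 0.0
```

```bash
python3 -c "
from h import *
where();print(hand_in())"
```

```text
t 30.95 X -40.71 Y -0.62 Z 152.44 rot [-0.04 -0.42 -0.05] F(holder) [-0.44  0.33 -0.13] M [-0.03 -0.02  0.05]
the job is handed in; nothing more can be done
None
```

I loaded the white stone flat and level between the jaws, pressed it home, let go and handed the job in at about 31 s; no verdict came back.

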